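# Spin the slicing guide's loose wing nut home

## Task

One of the two wing nuts that hold the metal stop rail on the wooden slicing guide is loose and stands high on its stud. Turn it clockwise (seen from above) with stroke after stroke of a fingertip against the side of its wings, until it sits fully down on the rail and will turn no further. Only push the wings, never pinch or hold the nut between the fingers; leave the tight nut and the other things as they are, and finish clear of everything.

Things in the scene. Friction and masses are not known exactly. Their poses are not given: they have to be found in the camera images.
- wingnut_a (a joint): turn of the loose wing nut on its upright stud, rad: 0 = fully down on its washer, a hard stop; positive = counter-clockwise from above, risen 6 mm per turn (0.95 mm per rad). Starts 1.2 to 1.9 turns up. Pushing a wing clockwise lowers the value. Light friction (0.05 N m, about 2 N at a wing); it stays where it is left.
- nut_a (a point): centre of the loose nut's underside, on the stud axis; turns and rises with the nut. z up; the two wings lie along its +x and -x. Flat upright steel wings 5 mm thick, tips 39 mm from the axis, 5 to 32 mm above this point, tallest 20 to 35 mm from the axis; hub 25 mm across, 18 mm high. Seated, this point is 30 mm above the worktop.
- wingnut_b (a joint): turn of the other, identical wing nut, which is already tight at 0; same sense.
- nut_b (a point): the same point of the tight wing nut, on the other stud, 150 mm from the loose one; which stud (left or right) carries the loose nut varies.
- guide: wooden slicing guide, fixed; origin on the worktop, x to its back, y to its left. Board 290 mm long (y), 20 mm thick. Stop rail 30 mm wide, top 28 mm up; studs 8 mm thick, tops 74 mm up, at x 0, y +75 and -75 mm. Upright back fence over the whole length, front face at x +41 mm, top 75 mm up: fingertips can go round the front and sides of a nut but have no room between nut and fence.
- spice_jar: spice jar, 46 mm across, 106 mm high, stands left of the guide; origin under its centre. Bystander.
- salt_mill: small salt mill, 44 mm across, 90 mm high, stands right of the guide; origin under its centre. Bystander.
- pegs: small wooden clip, 15x72x12 mm, lying along the front edge of the guide's board between the nuts; its top 32 mm above the worktop. Bystander.
- tin: food tin, 57 mm across, 72 mm high, stands behind the guide's fence; origin under its centre. Bystander.
- glass: small clear glass, 48 mm across, 61 mm high, stands behind the guide's fence; origin under its centre. Bystander.

How it is judged:
By the outcome, as a careful person would: the job done as asked, in the order asked, and still so for the second after the job is handed in, with the robot touching nothing.
It also fails if it takes over 72 s, if anything falls off the work surface, if the arm or the gripper's body presses on something with over 40 N, if the wrist force passes 120 N, or if a joint passes its speed limit or range.

## Robot

A 6-joint arm with a two-finger parallel gripper is mounted at the origin on a cart in front of the work surface, level with it; the furniture and walls round the work are solid. World frame = base frame: x ahead of the robot, y to its left, z up, the work surface at z = 0. Lengths are in m, angles in degrees, forces in N, time in s.
With the tool pointing down it reaches from about 0.35 to 0.875 m from the base axis. Payload 4.2 kg.
Tool frame: the origin (TCP) lies at the very end of the fingers, on their centre line; the grasp point (between the pads) lies 19 mm behind it; z points along the fingers, y is the line along which they close (so a half turn about z gives the same grasp; the last joint's range is limited). The gripper opens to 87 mm and grips with 3 to 60 N. Pads are 19 mm wide; open, the fingers measure 117 mm over their backs; the gripper's body (75 mm by 190 mm) begins 51 mm behind the grasp point.
Start: joints at [-50.615, 22.042, 0.453, 0, -68.411, -14.817], TCP at [0.26, -0.568, 0.223] pointing down, gripper open.
Joint ranges: [-179.83, 179.83], [-69.29, 118.12], [-61.27, 80.66], [-181.25, 117.63], [-171.15, -9.14], [-177.46, 177.46]. Speed limits (degrees/s): [159.86, 159.86, 180, 180, 180, 180].

## Interface

Orientations are given as a 3x3 rotation matrix whose columns are the frame's x, y, z axes.
In Python, from station import sense, optics, r gives the robot as it stands. The module is installed in compiled form; this text tells all that it offers.
- The arm moves only by the shell command python3 -m pendant 'ROWS' [OPENING]. ROWS is JSON, a list that holds one entry, the list of rows, each a list of 4 numbers: the shift along the tool's x, y, z normalised to -1 to 1, where 1 is 100 mm, then the turn about the tool's z normalised to -1 to 1, where 1 is 2 rad. A call has 1 to 8 rows; each row is the pose to reach, as a shift and turn from the pose commanded when the call began, along the tool's axes at that moment; what a row does not reach only later rows make up. A row lasts 1/10 s, in which the tool goes at most 50 mm and 8.59 degrees, less where a joint would pass 70% of its speed; a pose out of reach is approached as far as the arm can. A call with a number of a shift or a turn outside -1 to 1 is refused whole. A call with a gripper value outside its range is refused whole. OPENING is the closure, from 0 (fully open) to 1 (shut), set as the call begins (- or left out, the last holds). The fingers move at their own pace and stop on an object; the grip force is fixed at half the most. Time passes only in rows, so rows that repeat a pose let the fingers close. It gives the time, the measured TCP pose, the force, the opening and the grip force at its end, in the units of the state.
- sense(): the state, without advancing time (a new reading comes with each control period).
- optics.capture(name): name is "scene" or "side" or "wrist"; returns the picture (420x560x3 uint8, red, green, blue); there is no depth.
- optics.get_calibration(name): a dict with "camera_matrix" (3x3 intrinsics, pixels), "camera_from_world" (4x4, takes a point from world to camera coordinates). Camera axes: x right, y down, z forward; pixel columns grow to the right and rows downward; lengths in m; the calibration is good to about 2 mm. A picture is of the moment at which its call begins: read the wrist's pose just before it. get_calibration takes no time and is no camera call; for the wrist camera it gives the pose at the moment of the call.
- r.finish_job(): hands the job in; it is judged then, once.
The state is a dict: "time_s": time; "joints": joint angles; "joint_velocities": joint speeds; "effort": joint torques, N m; "tcp_pos": TCP position; "ee_rot": TCP orientation; "wrist_force": force on the tool from outside, world axes, zero at the start; "moment": the same for the moment, N m; "gripper_width": opening from 0.0 (shut) to 1.0 (fully open); "gripper_force": force on a finger pad.
Only numpy, scipy, OpenCV 4.12 (cv2) and the standard library are available. Lean on these libraries where they do the work, as an engineer would, in place of code of your own. Each camera call takes 0.05 s, during which the arm holds its last target. There are 200 camera calls.

## Working session

There is one attempt and no reset: what is moved stays moved. The work goes in short steps, Python scripts to look and compute and a shell command to move; the robot and the scene stay as the last step left them, time stands still between calls to the robot, and variables do not carry over. Pictures are saved under pics/ and viewed, at most 10 in all, crops included, and the job is handed in when it is done.

```bash
mkdir -p pics; python3 - <<'E'
from station import sense,optics,r
import cv2,numpy as np
s=sense();print(s['time_s'],s['tcp_pos'],s['ee_rot'],s['gripper_width'])
for n in('scene','side'):
    im=optics.capture(n);cv2.imwrite(f'pics/{n}0.png',im[:,:,::-1])
    c=optics.get_calibration(n);print(n,np.round(c['camera_matrix'],1).tolist(),np.round(c['camera_from_world'],4).tolist())
E
```

```text
0.0 [ 0.25962025 -0.56785671  0.22145323] [[-9.09546482e-01 -4.15600944e-01 -1.02556705e-03]
 [-4.15602194e-01  9.09544365e-01  1.96584278e-03]
 [ 1.15792617e-04  2.21425330e-03 -9.99997542e-01]] 0.997013284763056
scene [[395.5, 0.0, 282.0], [0.0, 395.5, 208.6], [0.0, 0.0, 1.0]] [[-0.6329, -0.7742, 0.0113, 0.4129], [-0.5227, 0.4164, -0.7439, 0.3128], [0.5712, -0.4767, -0.6682, 0.6009], [0.0, 0.0, 0.0, 1.0]]
side [[420.4, 0.0, 272.7], [0.0, 420.4, 204.6], [0.0, 0.0, 1.0]] [[-0.9296, -0.3682, 0.0155, 0.5454], [-0.1691, 0.3889, -0.9056, 0.1141], [0.3274, -0.8445, -0.4238, 0.8153], [0.0, 0.0, 0.0, 1.0]]
```

View pics/scene0.png

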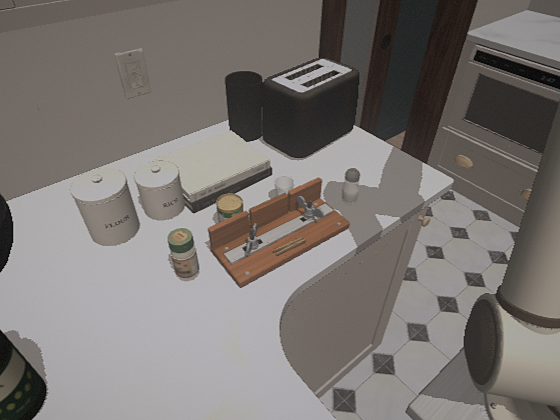

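View pics/side0.png

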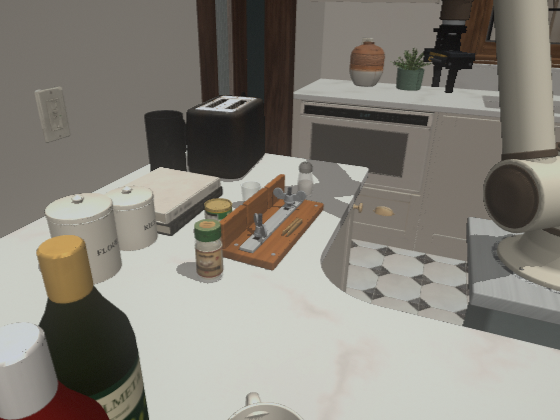

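The scene view shows the guide at about px (280,235), with nuts at (251,238) and (308,210). The jar (183,255) is to its left and the mill (351,185) to its right. The side view shows the nuts at (260,228) and (289,200). I'll enlarge both.

```bash
python3 - <<'E'
import cv2,numpy as np
a=cv2.imread('pics/scene0.png')[170:295,200:360];b=cv2.imread('pics/side0.png')[170:270,210:338]
a=cv2.resize(a,(768,600),interpolation=cv2.INTER_CUBIC);b=cv2.resize(b,(768,600),interpolation=cv2.INTER_CUBIC)
cv2.imwrite('pics/a.png',a);cv2.imwrite('pics/b.png',b)
E
```

```text
(no output)
```

View pics/a.png

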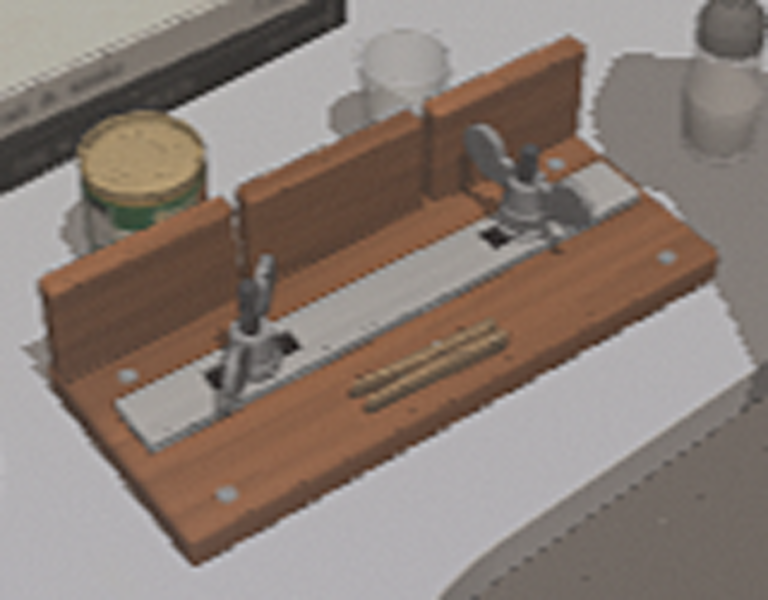

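View pics/b.png

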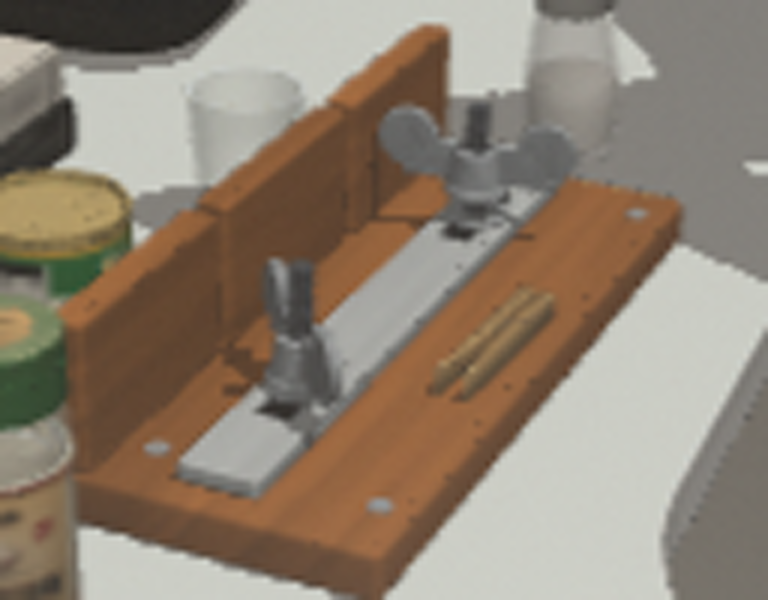

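Crops: the right nut stands higher (less stud showing, visible gap), so it is the loose one. Stud tops in crop a are at (528,150) and (248,283); in crop b they are at (478,108) and (300,265). The loose nut's wing lobes are at a (486,152) and (570,200), and at b (410,140) and (545,158).

```bash
cat > h.py <<'E'
import numpy as np,cv2
from station import sense,optics,r
def cal(n):
    c=optics.get_calibration(n);return np.array(c['camera_matrix']),np.array(c['camera_from_world'])
def plane(n,p,z):
    K,T=cal(n);d=T[:3,:3].T@np.linalg.solve(K,[*p,1]);o=-T[:3,:3].T@T[:3,3];return o+d*(z-o[2])/d[2]
def tri(p,q,n='scene',m='side'):
    P=[k@t[:3] for k,t in(cal(n),cal(m))]
    X=cv2.triangulatePoints(*P,np.array(p,float),np.array(q,float)).ravel();return X[:3]/X[3]
def proj(n,X):
    K,T=cal(n);c=K@(T[:3,:3]@np.asarray(X,float)+T[:3,3]);return c[:2]/c[2]
E
python3 - <<'E'
from h import *
A=lambda x,y:(200+x/4.8,170+y/4.8)
B=lambda x,y:(210+x/6,170+y/6)
np.set_printoptions(precision=4,suppress=True)
R=tri(A(528,150),B(478,108));L=tri(A(248,283),B(300,265))
print('R',R,'L',L,np.linalg.norm(R-L))
print(plane('scene',A(528,150),.074),plane('side',B(478,108),.074),plane('scene',A(248,283),.074),plane('side',B(300,265),.074))
print('lobes',tri(A(486,152),B(410,140)),tri(A(570,200),B(545,158)))
print('corners',plane('scene',A(193,548),.02),plane('scene',A(717,258),.02))
d=(L-R)[:2];print('ydir deg',np.degrees(np.arctan2(d[1],d[0])))
# jar,mill bases rough
print('jar',plane('scene',(187,275),0),'mill',plane('scene',(350,200),0))
E
```

```text
R [0.54   0.0155 0.0724] L [0.5495 0.1637 0.0723] 0.14848759909859052
[0.5373 0.0174 0.074 ] [0.54   0.0177 0.074 ] [0.5472 0.1649 0.074 ] [0.5491 0.1659 0.074 ]
lobes [0.5661 0.017  0.0549] [0.5153 0.0103 0.055 ]
corners [0.4858 0.239  0.02  ] [ 0.4705 -0.0441  0.02  ]
ydir deg 86.31716279615321
jar [0.5843 0.3011 0.    ] mill [ 0.5403 -0.1235  0.    ]
```

```bash
for i in 1; do
python3 -m pendant '[[[-0.4,0.35,0,0],[-0.8,0.7,0,0],[-0.9,0.78,0,0]]]' 1
python3 -m pendant '[[[-0.4,0.35,0,0],[-0.8,0.7,0,0],[-0.9,0.78,0,0]]]'
python3 -m pendant '[[[-0.4,0.35,0,0],[-0.8,0.7,0,0],[-0.9,0.78,0,0]]]'
python3 -m pendant '[[[-0.4,0.35,0,0],[-0.8,0.7,0,0],[-0.9,0.78,0,0]]]'
python3 -m pendant '[[[-0.4,0.35,0,0],[-0.8,0.7,0,0],[-0.92,0.8,0,0],[-0.92,0.8,0,0.07],[-0.92,0.8,0,0.14],[-0.92,0.8,0,0.21],[-0.92,0.8,0,0.246],[-0.92,0.8,0,0.246]]]'
done; python3 - <<'E'
from h import *
s=sense();print(s['time_s'],s['tcp_pos'],np.round(s['ee_rot'],3).tolist(),s['joints'])
cv2.imwrite('pics/w1.png',optics.capture('wrist')[:,:,::-1])
print(proj('wrist',[.5385,.0165,.074]),proj('wrist',[.549,.165,.074]))
E
```

```text
time_s: 0.4
tcp_pos: [0.3097, -0.4569, 0.2221]
ee_rot: [[-0.909, -0.417, -0.001], [-0.417, 0.909, 0.002], [-0.0, 0.002, -1.0]]
wrist_force: [-0.4, -0.6, 0.0]
gripper_width: 0.811
gripper_force: 0.0
time_s: 0.7
tcp_pos: [0.3592, -0.3486, 0.2224]
ee_rot: [[-0.908, -0.418, -0.0], [-0.418, 0.908, 0.001], [-0.0, 0.001, -1.0]]
wrist_force: [0.4, -0.2, 0.6]
gripper_width: 0.539
gripper_force: 0.0
time_s: 1.0
tcp_pos: [0.4088, -0.2404, 0.2224]
ee_rot: [[-0.908, -0.419, 0.0], [-0.419, 0.908, 0.001], [-0.0, 0.001, -1.0]]
wrist_force: [-0.5, -0.6, 0.5]
gripper_width: 0.262
gripper_force: 0.0
time_s: 1.3
tcp_pos: [0.4585, -0.132, 0.2224]
ee_rot: [[-0.908, -0.419, 0.0], [-0.419, 0.908, 0.0], [-0.0, 0.0, -1.0]]
wrist_force: [-0.6, -0.5, 0.5]
gripper_width: 0.033
gripper_force: 0.0
time_s: 2.1
tcp_pos: [0.5076, -0.0239, 0.2221]
ee_rot: [[-0.998, 0.063, -0.001], [0.063, 0.998, 0.0], [0.001, -0.0, -1.0]]
wrist_force: [0.2, -0.2, -0.8]
gripper_width: 0.002
gripper_force: 0.0
2.1 [ 0.50764827 -0.02388074  0.2221379 ] [[-0.998, 0.063, -0.001], [0.063, 0.998, 0.0], [0.001, -0.0, -1.0]] [ 1.56239310e+01  1.06823503e+01 -1.56450743e+01 -1.68364770e-02
 -6.37250353e+01 -1.09225602e+02]
[324.71668356 226.84464519] [489.65738836 228.20524669]
```

View pics/w1.png

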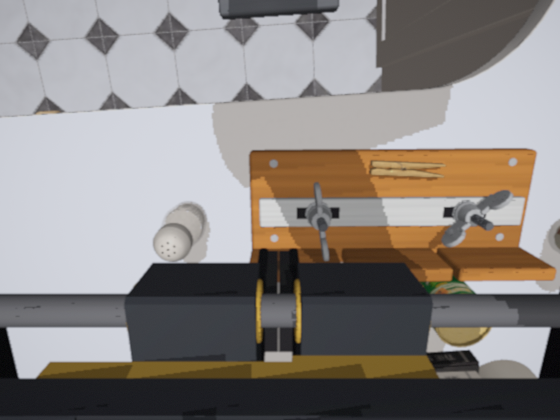

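The wrist view shows the loose nut's hub at (321,217) with wings pointing to the front (317,187) and the back (326,256). The tight nut is at (472,215), and the board's front corners are at (250,152) and (535,150). I'll refine the axis from this view.

```bash
python3 - <<'E'
from h import *
np.set_printoptions(precision=4,suppress=True)
im=optics.capture('wrist');hsv=cv2.cvtColor(im,cv2.COLOR_RGB2HSV)
m=((hsv[...,0]<20)&(hsv[...,1]>130)&(hsv[...,2]>60)).astype(np.uint8)
m[:140]=0;m[245:]=0;m[:,:230]=0
c=max(cv2.findContours(m,0,2)[0],key=cv2.contourArea)
print(cv2.boundingRect(c))
# front edge & side edges
fr=[(x,np.where(m[:,x])[0].min()) for x in range(260,526,5)]
k=np.polyfit(*np.array(fr).T,1);ys=range(165,235,5)
l=np.median([np.where(m[y])[0].min() for y in ys]);rr=np.median([np.where(m[y])[0].max() for y in ys])
print(k,l,rr)
a=plane('wrist',(l,k[0]*l+k[1]),.02);b=plane('wrist',(rr+1,k[0]*rr+k[1]),.02)
print(a,b,np.linalg.norm(a-b)); 
# grey rail: centre line rows at z .028, col between nuts
g=((hsv[...,1]<60)&(hsv[...,2]>120))
rc=[(x,np.mean(np.where(g[190:240,x])[0])+190) for x in range(355,435,5)]
k2=np.polyfit(*np.array(rc).T,1)
p=[plane('wrist',(x,np.polyval(k2,x)),.028) for x in (320,400,472)];print('rail',p)
print(plane('wrist',(324,222),.074),plane('wrist',(483,222),.074))
print('wing',plane('wrist',(317,187),.06),plane('wrist',(326,256),.06))
cv2.imwrite('pics/w2.png',cv2.resize(im[170:270,270:400,::-1],(780,600),interpolation=cv2.INTER_CUBIC))
E
```

```text
(250, 150, 285, 95)
[ -0.0046 152.1155] 251.5 526.0
[ 0.4732 -0.0481  0.02  ] [0.4889 0.2257 0.02  ] 0.2743018806516067
rail [array([0.539 , 0.0173, 0.028 ]), array([0.5426, 0.099 , 0.028 ]), array([0.5459, 0.1723, 0.028 ])]
[0.534 0.016 0.074] [0.5428 0.1585 0.074 ]
wing [0.5047 0.012  0.06  ] [0.5733 0.0186 0.06  ]
```

View pics/w2.png

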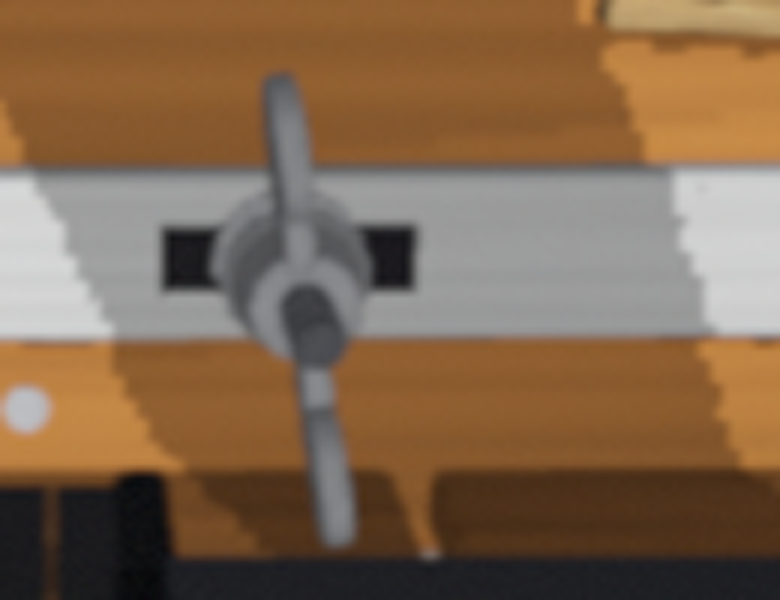

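```bash

python3 -m pendant '[[[-0.108,0.136,0,-0.074],[-0.108,0.136,0,-0.15],[-0.108,0.136,0,-0.225],[-0.108,0.136,0,-0.3],[-0.108,0.136,0,-0.375],[-0.108,0.136,0,-0.447],[-0.108,0.136,0,-0.447]]]' 1 >/dev/null
python3 -m pendant '[[[0,0,0,-0.074],[0,0,0,-0.15],[0,0,0,-0.225],[0,0,0,-0.3],[0,0,0,-0.375],[0,0,0,-0.447],[0,0,0,-0.447]]]' >/dev/null
python3 -m pendant '[[[0,0,0,-0.074],[0,0,0,-0.15],[0,0,0,-0.225],[0,0,0,-0.3],[0,0,0,-0.375],[0,0,0,-0.447],[0,0,0,-0.447]]]' >/dev/null
python3 -m pendant '[[[0,0,0,-0.074],[0,0,0,-0.15],[0,0,0,-0.225],[0,0,0,-0.3],[0,0,0,-0.375],[0,0,0,-0.448],[0,0,0,-0.448]]]'
cat >> h.py <<'E'
AX=np.array([.539,.0155]);GX=np.array([.998,-.0635]);GY=np.array([.0635,.998])
def st():
    s=sense();p=np.array(s['tcp_pos']);R=np.array(s['ee_rot']);d=(p[:2]-AX)*1000
    x=R[:2,0];al=np.degrees(np.arctan2(x@GY,x@GX))
    print('t %.2f guide %.1f %.1f z %.1f  psi-yaw %.1f j6 %.0f'%(s['time_s'],d@GX,d@GY,p[2]*1e3,180+al,s['joints'][5]),'F',np.round(s['wrist_force'],1),'M',np.round(s['moment'],2))
E
python3 -c "
from h import *
st()
p=np.array([-28,17.5])
for k in range(1,9):
    a=np.radians(7.5*k);R=np.array([[np.cos(a),-np.sin(a)],[np.sin(a),np.cos(a)]]);print(np.round((R@p-p)/100,3),round(a/2,3))"
```

```text
time_s: 5.0
tcp_pos: [0.5196, -0.0111, 0.2225]
ee_rot: [[0.933, 0.359, -0.0], [0.359, -0.933, 0.0], [-0.0, -0.0, -1.0]]
wrist_force: [0.1, -1.2, -0.4]
gripper_width: 0.005
gripper_force: 0.0
t 5.00 guide -17.7 -27.8 z 222.5  psi-yaw 204.7 j6 94 F [ 0.1 -1.2 -0.4] M [-0.11  0.11 -0.01]
[-0.02  -0.038] 0.065
[-0.036 -0.078] 0.131
[-0.046 -0.12 ] 0.196
[-0.05  -0.163] 0.262
[-0.049 -0.207] 0.327
[-0.042 -0.249] 0.393
[-0.029 -0.291] 0.458
[-0.012 -0.33 ] 0.524
```

```bash

python3 -m pendant '[[[0,0,0.4,0],[0,0,0.8,0],[0,0,1,0]]]' >/dev/null
python3 -m pendant '[[[0,0,0.25,0],[0,0,0.45,0],[0,0,0.6,0],[0,0,0.65,0],[0,0,0.65,0]]]'
python3 -c "from h import *;st()"
python3 -m pendant '[[[-0.02,-0.038,0,0.065],[-0.036,-0.078,0,0.131],[-0.046,-0.12,0,0.196],[-0.05,-0.163,0,0.262],[-0.049,-0.207,0,0.327],[-0.042,-0.249,0,0.393],[-0.029,-0.291,0,0.458],[-0.012,-0.33,0,0.524]]]'
python3 - <<'E'
from h import *
st()
cv2.imwrite('pics/s2.png',cv2.resize(np.vstack([optics.capture('side')[160:245,230:330,::-1],optics.capture('scene')[165:250,250:350,::-1]]),(500,600*17//12 if 0 else 600),interpolation=cv2.INTER_CUBIC))
E
```

```text
time_s: 5.8
tcp_pos: [0.5194, -0.0112, 0.0571]
ee_rot: [[0.933, 0.361, -0.001], [0.361, -0.933, -0.001], [-0.001, -0.0, -1.0]]
wrist_force: [0.1, 0.3, -0.1]
gripper_width: 0.004
gripper_force: 0.0
t 5.80 guide -17.9 -27.9 z 57.1  psi-yaw 204.8 j6 94 F [ 0.1  0.3 -0.1] M [-0.09  0.15  0.02]
time_s: 6.6
tcp_pos: [0.5069, 0.0192, 0.0588]
ee_rot: [[0.776, -0.631, 0.002], [-0.631, -0.776, 0.0], [0.001, -0.001, -1.0]]
wrist_force: [0.0, -2.7, -0.5]
gripper_width: 0.005
gripper_force: 0.6
t 6.60 guide -32.2 1.7 z 58.8  psi-yaw 144.5 j6 30 F [ 0.  -2.7 -0.5] M [-0.49  0.13 -0.11]
```

View pics/s2.png

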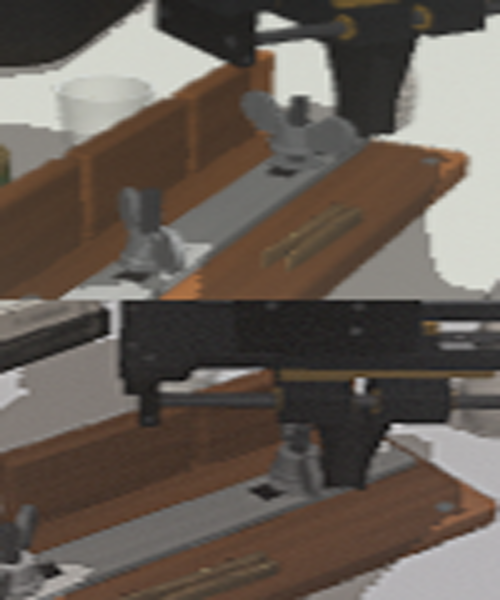

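The fingertip rests against the side of the front wing and drives it at about 2.7 N. Next I sweep on to ψ≈47°.

```bash

python3 -m pendant '[[[-0.02,-0.038,0.01,0.065],[-0.036,-0.078,0.02,0.131],[-0.046,-0.12,0.02,0.196],[-0.05,-0.163,0.02,0.262],[-0.049,-0.207,0.02,0.327],[-0.042,-0.249,0.02,0.393],[-0.029,-0.291,0.02,0.458],[-0.012,-0.33,0.02,0.524]]]'
python3 -c "from h import *;st()"
python3 -m pendant '[[[-0.02,-0.038,0,0.065],[-0.036,-0.078,0,0.131],[-0.046,-0.12,0,0.196],[-0.05,-0.163,0,0.262],[-0.049,-0.207,0,0.327]]]'
python3 -c "
from h import *
st()
"
```

```text
time_s: 7.5
tcp_pos: [0.5257, 0.0457, 0.0559]
ee_rot: [[-0.156, -0.988, -0.001], [-0.988, 0.156, 0.0], [0.0, 0.001, -1.0]]
wrist_force: [-1.1, 0.3, 0.0]
gripper_width: 0.002
gripper_force: 0.7
t 7.50 guide -15.2 29.3 z 55.9  psi-yaw 84.7 j6 -32 F [-1.1  0.3  0. ] M [0.02 0.53 0.  ]
time_s: 8.0
tcp_pos: [0.5474, 0.0477, 0.0559]
ee_rot: [[-0.724, -0.689, 0.0], [-0.689, 0.724, 0.001], [-0.001, 0.0, -1.0]]
wrist_force: [-1.1, 1.9, -1.6]
gripper_width: 0.01
gripper_force: 0.7
t 8.00 guide 6.3 32.7 z 55.9  psi-yaw 47.2 j6 -68 F [-1.1  1.9 -1.6] M [ 0.3   0.36 -0.  ]
```

```bash

python3 -m pendant '[[[0,0.1,0,0],[0,0.1,-0.25,0],[0,0.1,-0.5,0],[0,0.1,-0.5,0]]]' >/dev/null
python3 -m pendant '[[[0.391,0.101,0,-0.541],[0.391,0.101,0,-0.541],[0.391,0.101,0,-0.541],[0.391,0.101,0,-0.541],[0.391,0.101,0,-0.541],[0.391,0.101,0,-0.541],[0.391,0.101,0,-0.541],[0.391,0.101,0,-0.541]]]' >/dev/null
python3 -m pendant '[[[0.391,0.101,0,-0.541],[0.391,0.101,0,-0.541],[0.391,0.101,0,-0.541],[0.391,0.101,0,-0.541],[0.391,0.101,0,-0.541],[0.391,0.101,0,-0.541],[0.391,0.101,0,-0.541],[0.391,0.101,0,-0.541]]]' >/dev/null
python3 -m pendant '[[[0.391,0.101,0,-0.541],[0.391,0.101,0,-0.541],[0.391,0.101,0,-0.541],[0.391,0.101,0,-0.541],[0.391,0.101,0,-0.541],[0.391,0.101,0,-0.541],[0.391,0.101,0,-0.541],[0.391,0.101,0,-0.541]]]' >/dev/null
python3 - <<'E'
from h import *
st()
cv2.imwrite('pics/w3.png',optics.capture('wrist')[:,:,::-1])
print(proj('wrist',[.539,.0155,.065]))
E
```

```text
t 10.80 guide 5.1 -38.5 z 105.4  psi-yaw 233.8 j6 126 F [ 0.1  0.2 -0.8] M [-0.13  0.09 -0.03]
[232.54212074 192.81788376]
```

View pics/w3.png

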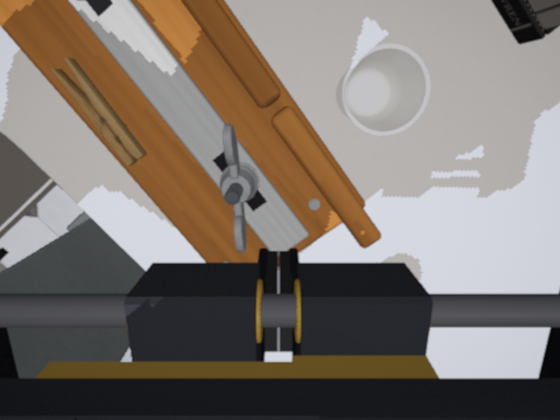

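The wrist view shows the near wing at (240,232) and the closed fingertips beside it at (278,260), on the correct side to push. I descend and start stroke 2.

```bash

python3 -m pendant '[[[0,0,0.3,0],[0,0,0.45,0],[0,0,0.52,0],[0,-0.05,0.52,0],[0,-0.1,0.52,0],[0,-0.1,0.52,0]]]' >/dev/null
python3 -c "from h import *;st()"
python3 -m pendant '[[[-0.02,-0.038,0,0.065],[-0.036,-0.078,0,0.131],[-0.046,-0.12,0,0.196],[-0.05,-0.163,0,0.262],[-0.049,-0.207,0,0.327],[-0.042,-0.249,0,0.393],[-0.029,-0.291,0,0.458],[-0.012,-0.33,0,0.524]]]'>/dev/null
python3 -c "from h import *;st()"
python3 -m pendant '[[[-0.02,-0.038,0.01,0.065],[-0.036,-0.078,0.01,0.131],[-0.046,-0.12,0.01,0.196],[-0.05,-0.163,0.01,0.262],[-0.049,-0.207,0.01,0.327],[-0.042,-0.249,0.01,0.393],[-0.029,-0.291,0.01,0.458],[-0.012,-0.33,0.01,0.524]]]'>/dev/null
python3 -c "from h import *;st()"
python3 -m pendant '[[[-0.02,-0.038,0.01,0.065],[-0.036,-0.078,0.01,0.131],[-0.046,-0.12,0.01,0.196],[-0.05,-0.163,0.01,0.262],[-0.049,-0.207,0.01,0.327],[-0.042,-0.249,0.01,0.393],[-0.029,-0.291,0.01,0.458],[-0.012,-0.33,0.01,0.524]]]'>/dev/null
python3 -c "from h import *;st()"
```

```text
t 11.45 guide -2.4 -32.3 z 54.5  psi-yaw 233.5 j6 124 F [0.5 0.1 0.5] M [-0.14  0.06  0.05]
t 12.25 guide -28.9 -14.0 z 54.6  psi-yaw 173.1 j6 61 F [ 0.7 -1.8 -0.4] M [-0.49 -0.04  0.02]
t 13.05 guide -27.4 18.6 z 53.1  psi-yaw 113.0 j6 -3 F [-0.4 -0.9 -0.2] M [-0.4   0.37 -0.02]
t 13.85 guide 2.7 33.4 z 52.0  psi-yaw 53.0 j6 -63 F [-0.3  1.4 -1.2] M [ 0.44  0.35 -0.01]
```

```bash

python3 -m pendant '[[[0,0.1,0,0],[0,0.1,-0.25,0],[0,0.1,-0.5,0],[0,0.1,-0.54,0],[0,0.1,-0.54,0]]]' >/dev/null
python3 -m pendant '[[[0.391,0.101,0,-0.541],[0.391,0.101,0,-0.541],[0.391,0.101,0,-0.541],[0.391,0.101,0,-0.541],[0.391,0.101,0,-0.541],[0.391,0.101,0,-0.541],[0.391,0.101,0,-0.541],[0.391,0.101,0,-0.541]]]' >/dev/null
python3 -m pendant '[[[0.391,0.101,0,-0.541],[0.391,0.101,0,-0.541],[0.391,0.101,0,-0.541],[0.391,0.101,0,-0.541],[0.391,0.101,0,-0.541],[0.391,0.101,0,-0.541],[0.391,0.101,0,-0.541],[0.391,0.101,0,-0.541]]]' >/dev/null
python3 -m pendant '[[[0.391,0.101,0,-0.541],[0.391,0.101,0,-0.541],[0.391,0.101,0,-0.541],[0.391,0.101,0,-0.541],[0.391,0.101,0,-0.541],[0.391,0.101,0,-0.541],[0.391,0.101,0,-0.541],[0.391,0.101,0,-0.541]]]' >/dev/null
python3 - <<'E'
from h import *
st()
a=optics.capture('side')[165:245,235:335,::-1];b=optics.capture('scene')[165:245,265:365,::-1];w=optics.capture('wrist')
cv2.imwrite('pics/w4f.png',w[:,:,::-1]);c=w[120:260,180:355,::-1]
f=lambda i,s:cv2.resize(i,s,interpolation=cv2.INTER_CUBIC)
cv2.imwrite('pics/c4.png',np.hstack([f(a,(400,320)),f(c,(400,320))]))
E
```

```text
t 16.75 guide 8.4 -38.1 z 104.2  psi-yaw 239.5 j6 131 F [ 0.  -0.4 -0.2] M [-0.11  0.08 -0.01]
```

View pics/c4.png

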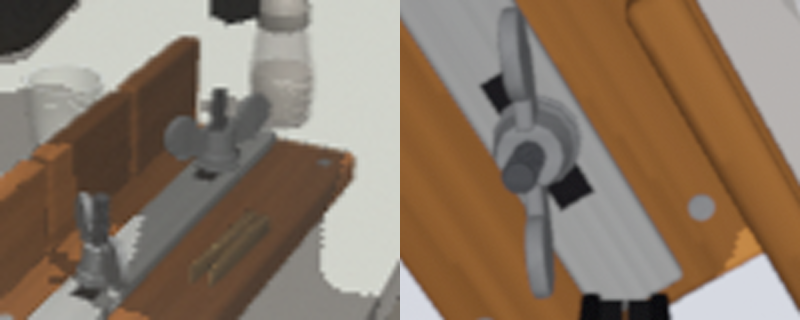

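The side crop shows the loose nut still slightly high, with less stud exposed (88→128) than on the tight one (192→240). The wrist crop shows the near wing ready to be pushed. For stroke 3 I'll use 15° steps with a force guard near the end.

```bash
cat > chk.py <<'E'
from h import *
import sys
st();sys.exit(int(np.linalg.norm(sense()['wrist_force'])>9))
E
python3 -m pendant '[[[0,0,0.3,0],[0,0,0.45,0],[0,0,0.54,0],[0,-0.05,0.54,0],[0,-0.1,0.54,0],[0,-0.1,0.54,0]]]' >/dev/null
python3 chk.py &&
python3 -m pendant '[[[-0.02,-0.038,0,0.065],[-0.036,-0.078,0,0.131],[-0.046,-0.12,0,0.196],[-0.05,-0.163,0,0.262],[-0.049,-0.207,0,0.327],[-0.042,-0.249,0,0.393],[-0.029,-0.291,0,0.458],[-0.012,-0.33,0,0.524]]]'>/dev/null
python3 chk.py &&
python3 -m pendant '[[[-0.02,-0.038,0.01,0.065],[-0.036,-0.078,0.01,0.131],[-0.046,-0.12,0.01,0.196],[-0.05,-0.163,0.01,0.262],[-0.049,-0.207,0.01,0.327]]]'>/dev/null
python3 chk.py &&
python3 -m pendant '[[[-0.02,-0.038,0,0.065],[-0.036,-0.078,0,0.131]]]'>/dev/null && python3 chk.py &&
python3 -m pendant '[[[-0.02,-0.038,0,0.065],[-0.036,-0.078,0,0.131]]]'>/dev/null && python3 chk.py &&
python3 -m pendant '[[[-0.02,-0.038,0,0.065],[-0.036,-0.078,0,0.131]]]'>/dev/null && python3 chk.py &&
python3 -m pendant '[[[-0.02,-0.038,0,0.065],[-0.036,-0.078,0,0.131]]]'>/dev/null && python3 chk.py &&
python3 -m pendant '[[[-0.02,-0.038,0,0.065],[-0.036,-0.078,0,0.131]]]'>/dev/null && python3 chk.py &&
python3 -m pendant '[[[-0.02,-0.038,0,0.065],[-0.036,-0.078,0,0.131]]]'>/dev/null && python3 chk.py
```

```text
t 17.50 guide 0.8 -32.5 z 52.4  psi-yaw 239.3 j6 130 F [ 0.2 -0.2  0.1] M [-0.14  0.07 -0.02]
t 18.30 guide -27.3 -16.8 z 52.7  psi-yaw 179.0 j6 67 F [ 1.1 -0.6 -1.1] M [-0.53 -0.09  0.01]
t 18.80 guide -32.5 3.7 z 51.4  psi-yaw 141.5 j6 27 F [ 0.1 -1.6 -1.4] M [-0.5   0.14 -0.02]
t 19.00 guide -30.8 11.9 z 51.3  psi-yaw 126.5 j6 11 F [-0.5 -1.8  0.2] M [-0.45  0.28 -0.03]
t 19.20 guide -27.0 19.5 z 51.2  psi-yaw 111.4 j6 -4 F [-1.4 -1.1  0.4] M [-0.37  0.41  0.05]
t 19.40 guide -21.3 25.7 z 51.1  psi-yaw 96.4 j6 -20 F [-1.8 -0.8 -0.9] M [-0.24  0.45  0.01]
t 19.60 guide -14.0 30.4 z 51.0  psi-yaw 81.4 j6 -35 F [-1.7  0.  -0.5] M [0.08 0.5  0.01]
t 19.80 guide -5.5 33.0 z 51.0  psi-yaw 66.4 j6 -50 F [-1.5  0.6 -0.8] M [0.29 0.47 0.01]
t 20.00 guide 3.2 33.4 z 51.1  psi-yaw 51.4 j6 -64 F [-4.5  4.2  0.7] M [1.3  1.48 0.01]
```

The force tripled at ψ≈51°, so this may be the stop. I'll press a little further to confirm.

```bash

python3 -m pendant '[[[-0.006,-0.012,0,0.02]]]'>/dev/null && python3 chk.py &&
python3 -m pendant '[[[-0.006,-0.012,0,0.02]]]'>/dev/null && python3 chk.py &&
python3 -m pendant '[[[-0.006,-0.012,0,0.02]]]'>/dev/null && python3 chk.py &&
python3 -m pendant '[[[-0.006,-0.012,0,0.02]]]'>/dev/null && python3 chk.py
```

```text
t 20.10 guide 3.5 33.6 z 50.8  psi-yaw 49.2 j6 -66 F [-6.1  8.   2.4] M [2.31 1.87 0.12]
```

```bash

python3 -m pendant '[[[0,-0.015,0,0]]]'>/dev/null; python3 chk.py
python3 -m pendant '[[[0,-0.015,0,0],[0,-0.015,0,0]]]'>/dev/null; python3 chk.py
```

```text
t 20.20 guide 3.8 33.2 z 50.7  psi-yaw 49.3 j6 -66 F [-9.1 11.1  1.7] M [3.52 2.51 0.16]
t 20.40 guide 4.0 33.0 z 50.7  psi-yaw 49.4 j6 -66 F [-9.1 13.   3.2] M [3.92 2.83 0.06]
```

The tip has stopped moving at 16 N (about 0.45 N m, nine times the friction), so this is a hard stop. I back off, rise, and check the height.

```bash

python3 -m pendant '[[[0,0.06,0,0],[0,0.12,0,0],[0,0.15,-0.3,0],[0,0.15,-0.7,0],[0,0.15,-1,0],[0,0.15,-1,0]]]' >/dev/null
python3 -m pendant '[[[0,0.5,-0.2,0],[0,0.9,-0.4,0],[0,0.9,-0.4,0]]]' >/dev/null
python3 - <<'E'
from h import *
st()
a=optics.capture('side')[165:245,225:325,::-1];b=optics.capture('scene')[165:265,235:335,::-1]
f=lambda i,s:cv2.resize(i,s,interpolation=cv2.INTER_CUBIC)
cv2.imwrite('pics/c5.png',np.hstack([f(a,(400,320)),f(b,(320,320))]))
E
```

```text
t 21.30 guide -73.8 101.5 z 193.4  psi-yaw 49.7 j6 -78 F [ 1.1  0.1 -0.4] M [ 0.02 -0.15 -0.01]
```

View pics/c5.png

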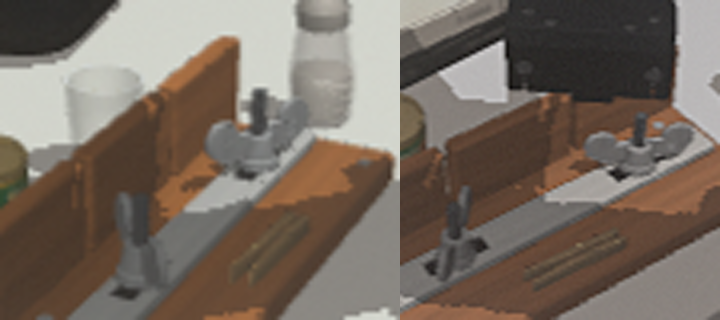

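The right nut now sits down on the rail with its stud standing well clear, like the tight one, and the rest of the visible scene is unmoved. The arm is clear, so I'm handing in.

```bash
python3 -c "
from station import r
print(r.finish_job())"
```

```text
the job is handed in; nothing more can be done
None
```

The loose right-hand wing nut was turned down about 1.4 turns in three fingertip strokes to a hard stop at a 16 N push, and I handed the job in at about 21 s with the arm clear of everything.

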